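# Start the clamp screw of a specimen fixture in the hardness lab

## Robot

A 6-joint arm with a two-finger parallel gripper is mounted at the origin on the work surface. World frame = base frame: x ahead of the robot, y to its left, z up, the work surface at z = 0. Lengths are in m, angles in rad, forces in N, time in s.
With the tool pointing down it reaches from about 0.275 to 0.875 m from the base axis. Payload 12.5 kg.
Tool frame: the origin (TCP) lies midway between the tips of the shut fingers; the grasp point (between the pads) lies r.grasp_offset behind it (r.grasp_offset is the distance from the TCP to the grasp point, in m); z points along the fingers, x is the direction in which the jaws open and shut, and the axes are right-handed (so a half turn about z gives the same grasp; the last joint's range is limited). The gripper opens to 85 mm and grips with 20 to 120 N. Pads are 22 mm wide; open, the fingers measure 114 mm over their backs; the gripper's body (76 mm by 85 mm) begins 54 mm behind the grasp point. The pads swing forward as they close: fully open they stand 13 mm farther back than shut.
Start: joints at [1.029, 0.351, 1.652, -0, 1.139, -0.085], TCP at [0.243, 0.494, 0.202] pointing down, gripper open.
Joint ranges: [-2.75, 2.75], [-0.79, 2.1], [0.01, 2.65], [-1.57, 4.71], [0.07, 3.14], [-2.87, 2.87]. Speed limits (rad/s): [2.22, 2.22, 2.79, 3.14, 3.14, 3.14].

## Interface

Orientations are given as a rotation vector (axis times angle).
In Python, from cell import r gives the robot as it stands.
- The arm moves only by the tool jog_arm, never from a script. Its argument "increments" is text: rows parted by semicolons, each of 6 numbers parted by spaces: the shift along the tool's x, y, z in mm, then the turn, a rotation vector about the tool's x, y, z in rad. In form: dx dy dz rx ry rz; .... A call has 1 to 20 rows; each row is the pose to reach, as a shift and turn from the pose commanded when the call began, along the tool's axes at that moment; what a row does not reach only later rows make up. A row lasts 1/10 s, in which the tool goes at most 50 mm and 8.59 degrees, less where a joint would pass 70% of its speed; a pose out of reach is approached as far as the arm can. A call with a gripper value outside its range is refused whole. "hand" is the closure in counts, from 0 (fully open) to 255 (shut), set as the call begins (left out, the last holds). The fingers move at their own pace and stop on an object; "force" is the grip in N (left out, the last holds). Time passes only in rows, so rows that repeat a pose let the fingers close. It gives the time, the measured TCP pose, the force and the opening at its end, in the units of the state.
- r.state(): the state, without advancing time (a new reading comes with each control period).
- r.snapshot(name): name is "side" or "top"; returns the picture (384x512x3 uint8, red, green, blue); there is no depth.
- r.camera_params(name): a dict with "intrinsics" (3x3 intrinsics, pixels), "camera_from_world" (4x4, takes a point from world to camera coordinates). Camera axes: x right, y up, looking along -z (the intrinsics and any distortion apply to the point x, -y, -z); pixel columns grow to the right and rows downward; lengths in m; the calibration is good to about 2 mm. A picture is of the moment at which its call begins. camera_params takes no time and is no camera call.
- r.job_done(): hands the job in, once; it reports no verdict.
The state is a dict: "clock": time; "q": joint angles; "joint_velocities": joint speeds; "effort": joint torques, N m; "eef_pos": TCP position; "ee_rot": TCP orientation; "wrist_force": force on the tool from outside, world axes, zero at the start; "torque": the same for the moment, N m; "width": finger opening in m.
Only numpy, scipy, OpenCV 4.12 (cv2) and the standard library are available. Lean on these libraries where they do the work, as an engineer would, in place of code of your own. Each camera call takes 0.05 s, during which the arm holds its last target. There are 200 camera calls.

## Task

The black-knobbed clamp screw stands loose in the steel boss of the specimen fixture, not yet caught in its thread. Without lifting it, turn it backward (anticlockwise seen from above) until it drops into the start of its thread, then screw it forward (clockwise) one full turn, and finish with the gripper still holding the knob upright and still: do not let go at the end. Leave the other things on the bench where they are.

Things in the scene. Friction and masses are not known exactly. Their poses are not given: they have to be found in the camera images.
- screw_head (a point): centre of the clamp screw's knob: black upright ribbed cylinder 34 mm across, 26 mm tall (13 mm above and below this point), white pointer line on top, on a steel shank 18 mm across; about 0.16 kg. z up along the screw, x along the pointer line. It stands upright in the boss by its own weight with about 1 mm of play sideways. At the start this point is about 52 mm above the boss mouth
- screw_lugs (a point): point on the screw's axis, 57 mm below the knob centre, between its two lugs (3 mm thick, to 16 mm from the axis), hidden in the boss. At the start the lugs rest on a level landing 6 mm below the rim. Turned backward 25 to 130 degrees they come over two gaps about 45 degrees wide, and the screw falls about 8 mm if not firmly held up. A stop past each gap blocks further turning back
- boss_thread (a point): point on the boss's axis at its landing, 78 mm above the table, hidden inside; z up. Below it is the right-hand thread: once dropped into the gaps, the screw goes down 16 mm for each clockwise turn (about 1.6 turns possible) and stays where it is when let go. Forward turning before the drop only runs against a stop
- boss_mouth (a point): centre of the open upper rim of the steel boss, 84 mm above the table, boss 48 mm across; z up, on the screw's axis. The boss stands fixed on a grey base plate (200 x 110 x 12 mm) that reaches 145 mm along this frame's x and 55 mm against it; everything else on the plate is under 60 mm tall
- specimen: black moulded specimen, upright cylinder 32 mm across, 28 mm tall, standing in the fixture's nest; bystander. Origin: centre of its underside
- test_block: polished steel hardness test block, disc 60 mm across, 15 mm thick; bystander. Origin: centre of its underside
- objective: aluminium microscope objective, standing, 32 mm across, 42 mm tall; bystander. Origin: centre of its underside
- case: blue plastic indenter case 90 x 60 x 24 mm; bystander. Origin: centre of its underside
- driver: screwdriver lying on the table; bystander
- cup: white ceramic cup 76 mm across, 85 mm tall; bystander. Origin: centre of its underside
- blank: brass disc 40 mm across, 12 mm thick, in the grey tray; bystander. Origin: centre of its underside
Not all that is in view belongs to the job. Of the things like the part that bears screw_head, leave any that is green; of the rest the smaller one is meant.

How it is judged:
On the way:
1. the screw has been turned back and has dropped into its thread start (knob centre 42 to 47 mm above the boss mouth) (z of screw_head in the frame of boss_mouth between 0.042 and 0.0472 m), for 0.1 s.
At the end, for the whole second after the job is handed in: The screw has gone forward one turn (within about a quarter turn) from its thread start: knob centre 23.7 to 32.2 mm above the boss mouth, within 6 mm of the boss axis, tilted less than 0.1 rad, at rest, and gripped by the fingers with more than 2 N (z of screw_head in the frame of boss_mouth between 0.0237 and 0.0322 m and horizontal distance between screw_head and boss_mouth below 0.006 m and angle between screw_head's own z axis and vertical below 0.1 rad and contact force between the fingers and screw above 2 N and linear speed of screw below 0.01 m/s and angular speed of screw below 0.15 rad/s); the arm keeps its last pose, push and grip.
It fails at once if the screw is lifted more than 4 mm off its landing (z of screw_head in the frame of boss_mouth above 0.0565 m).
It fails at once if a bystander is moved by more than 20 mm (distance of any of specimen, test_block, objective, case, driver, cup, blank from where it was at the start of the episode above 0.02 m).
It also fails if it takes over 72 s, if anything falls off the work surface, if the arm or the gripper's body presses on something with over 40 N, if the wrist force passes 120 N, or if a joint passes its speed limit or range.

## Working session

There is one attempt and no reset: what is moved stays moved. The work goes in short steps, Python scripts to look and compute and a tool call to move; the robot and the scene stay as the last step left them, time stands still between calls to the robot, and variables do not carry over. Pictures are saved under pics/ and viewed, about 8 in all and at most 12, crops included, and the job is handed in when it is done.

Besides the shell and the picture viewer there is one more tool, called after "Emit:" by a JSON object that holds its "method" and its "body". jog_arm: Moves the arm, as the interface text tells. Its arguments: {"type":"object","properties":{"increments":{"type":"string"},"hand":{"type":"number"},"force":{"type":"number"}},"required":["increments"]}

```bash
mkdir -p pics; ls
python3 - <<'E'
from cell import r
import cv2,numpy as np
for n in("side","top"):
    cv2.imwrite(f"pics/{n}0.png",cv2.resize(r.snapshot(n)[:,:,::-1],(800,600)))
    p=r.camera_params(n);print(n,p["intrinsics"],np.round(p["camera_from_world"],4))
    print({k:v for k,v in p.items() if k not in("intrinsics","camera_from_world")})
print(r.state(),r.grasp_offset)
E
```

```text
pics
side [[480.49050781   0.         257.8551064 ]
 [  0.         480.49050781 190.42253669]
 [  0.           0.           1.        ]] [[ 0.9993 -0.0361  0.0097 -0.5363]
 [ 0.0164  0.6572  0.7535 -0.077 ]
 [-0.0336 -0.7529  0.6573 -1.339 ]
 [ 0.      0.      0.      1.    ]]
{}
top [[402.97200267   0.         254.04801137]
 [  0.         402.97200267 188.35466458]
 [  0.           0.           1.        ]] [[-0.0251 -0.9996 -0.011   0.0085]
 [ 0.9901 -0.0264  0.1376 -0.5558]
 [-0.1379 -0.0074  0.9904 -1.4597]
 [ 0.      0.      0.      1.    ]]
{}
{'clock': 0.1, 'q': array([ 1.02938014e+00,  3.51194780e-01,  1.65234569e+00,  1.19039996e-05,
        1.13911582e+00, -8.46028097e-02]), 'joint_velocities': array([-0.00022125, -0.00103308, -0.00109418,  0.00158141, -0.00156812,
       -0.00164474]), 'effort': array([ 3.09757406e-04, -5.06843090e+01, -2.91875714e+01, -1.54426402e-04,
        2.63813505e-03, -1.70333857e-05]), 'eef_pos': array([0.24240653, 0.49333576, 0.20171095]), 'ee_rot': array([ 2.66634011e+00,  1.66049764e+00, -1.49528553e-03]), 'wrist_force': array([-0.14693046,  0.01450863,  0.16887045]), 'torque': array([ 0.01084754, -0.03554092, -0.01537714]), 'width': 0.08531913229165082} 0.0187
```

View pics/side0.png

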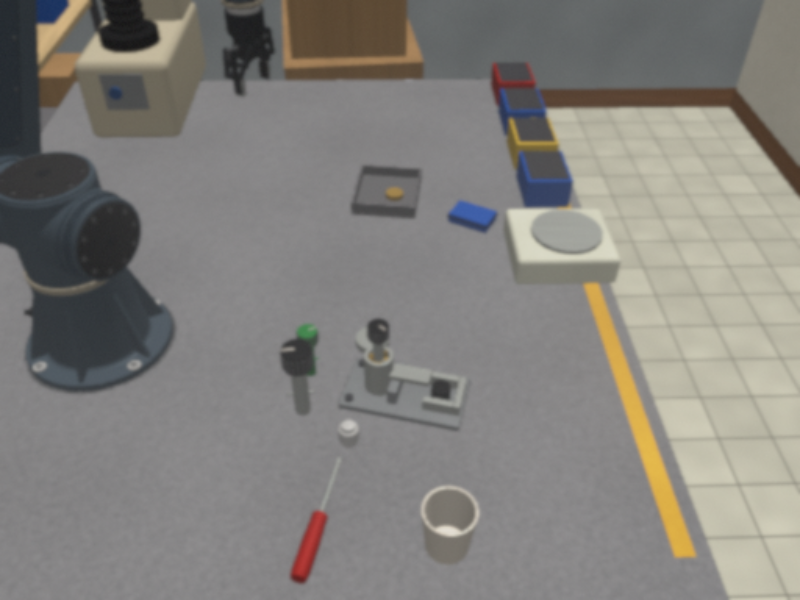

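View pics/top0.png

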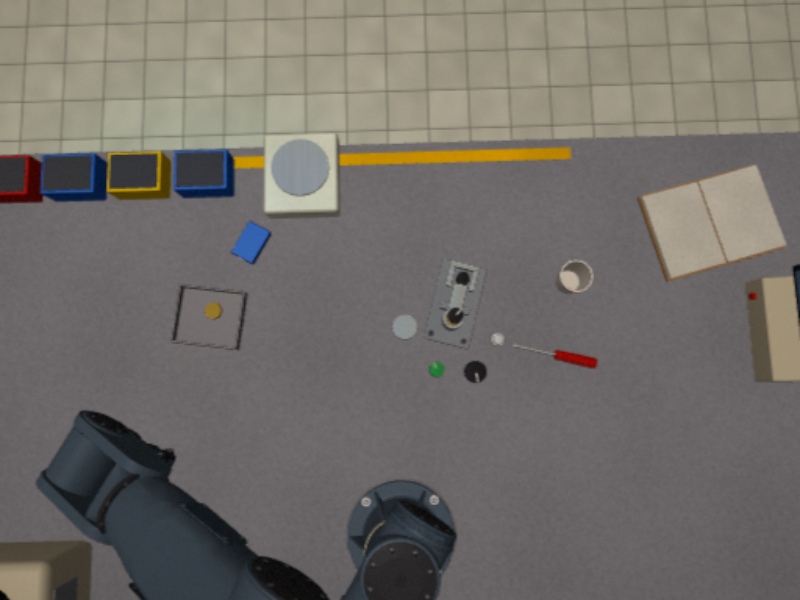

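The side view shows the small black screw in the boss at about (378,330) and the boss rim at (378,355). The larger black decoy is at (298,355) and the green one at (307,333). In the top view, the screw is at (455,316) and the objective is close by at (498,340). Next I'll measure the knob in both views.

```bash
cat > h.py <<'E'
from cell import r
import cv2,numpy as np
def P(n):
    p=r.camera_params(n);return p["intrinsics"],p["camera_from_world"]
def proj(n,X):
    K,T=P(n);c=T[:3,:3]@np.array(X)+T[:3,3];u=K@np.array([c[0],-c[1],-c[2]]);return u[:2]/u[2]
def ray(n,uv):
    K,T=P(n);d=np.linalg.inv(K)@np.array([uv[0],uv[1],1]);d=T[:3,:3].T@np.array([d[0],-d[1],-d[2]]);return -T[:3,:3].T@T[:3,3],d/np.linalg.norm(d)
def plane(n,uv,z):
    o,d=ray(n,uv);return o+d*(z-o[2])/d[2]
def tri(a,b):
    (o1,d1),(o2,d2)=ray("side",a),ray("top",b)
    s=np.linalg.lstsq(np.c_[d1,-d2],o2-o1,rcond=None)[0];p,q=o1+s[0]*d1,o2+s[1]*d2
    return (p+q)/2,np.linalg.norm(p-q)
def dark(img,uv,w,th=60):
    u,v=int(uv[0])-w,int(uv[1])-w
    m=(img[v:v+2*w,u:u+2*w].max(2)<th).astype(np.uint8)
    n,l,s,c=cv2.connectedComponentsWithStats(m)
    return [(s[i].tolist(),(c[i]+[u,v]).round(2)) for i in range(1,n) if s[i,4]>15]
E
python3 - <<'E'
from h import *
S,T=r.snapshot("side"),r.snapshot("top")
a=dark(S,(242,211),20);b=dark(T,(291,202),18)
print(a,b)
for s,c in a:
  for t,d in b:print(c,d,tri(c,d))
for n,uv in(("side",a[0][1]),("top",b[0][1])):print(n,plane(n,uv,.136))
f=lambda I,u,v,w:cv2.resize(I[v-w:v+w,u-w:u+w,::-1],(400,400),interpolation=cv2.INTER_NEAREST)
cv2.imwrite("pics/c1.png",np.hstack([f(S,242,220,28),f(T,291,205,28)]))
E
```

```text
[([15, 15, 9, 12, 42], array([240.5 , 211.02]))] [([14, 13, 10, 10, 62], array([290.85, 201.92]))]
[240.5  211.02] [290.85 201.92] (array([ 0.48974961, -0.13217171,  0.14088693]), np.float64(0.00262210780351462))
side [ 0.48842836 -0.127282    0.136     ]
top [ 0.49156338 -0.13246648  0.136     ]
```

View pics/c1.png

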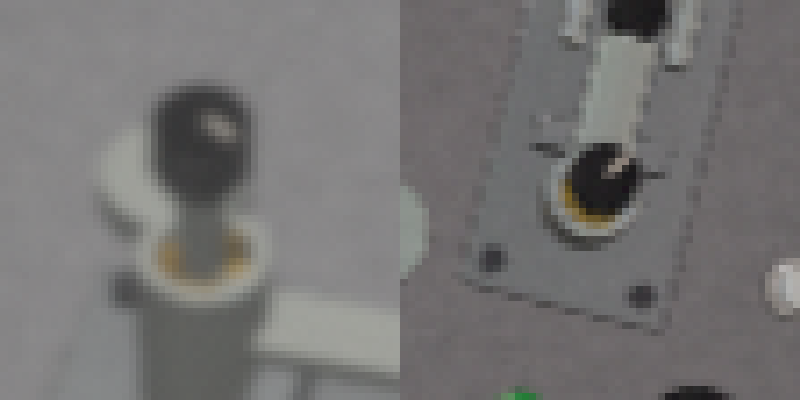

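The crop gives silhouette centres of about (241.6,211.5) in the side view and (290.9,201.4) in the top view. The pointer is faint and isn't needed. Next I'll triangulate and plan the approach.

Run:
```python
from h import *
from scipy.spatial.transform import Rotation as Ro
print(tri((241.6,211.5),(290.9,201.4)),plane("side",(242,227.6),.084),plane("top",(290.9,201.4),.136),plane("side",(241.6,211.5),.136))
print("decoy",plane("top",(304,238),.12),plane("side",(190.5,228),.12))
s=r.state();R=Ro.from_rotvec(s["ee_rot"]).as_matrix();print(R.round(3))
for g in([.49,-.131,.2],):print(R.T@(np.array(g)-s["eef_pos"])*1000)
```

```text
(array([ 0.49204248, -0.1324983 ,  0.13946461]), np.float64(0.0019183711677121034)) [ 0.49139772 -0.13273002  0.084     ] [ 0.49336286 -0.13270697  0.136     ] [ 0.49108744 -0.12904471  0.136     ]
decoy [ 0.36701415 -0.17439618  0.12      ] [ 0.36851281 -0.16615529  0.12      ]
[[ 0.441  0.897 -0.   ]
 [ 0.897 -0.441 -0.001]
 [-0.001 -0.    -1.   ]]
[-451.22543037  497.57670764    2.16124553]
```

Emit:
{"method": "jog_arm", "body": {"increments": "-451 500 -30 0 0 1.113; -451 500 -30 0 0 1.113; -451 500 -30 0 0 1.113; -451 500 -30 0 0 1.113; -451 500 -30 0 0 1.113; -451 500 -30 0 0 1.113; -451 500 -30 0 0 1.113; -451 500 -30 0 0 1.113; -451 500 -30 0 0 1.113; -451 500 -30 0 0 1.113; -451 500 -30 0 0 1.113; -451 500 -30 0 0 1.113; -451 500 -30 0 0 1.113; -451 500 -30 0 0 1.113; -451 500 -30 0 0 1.113; -451 500 -30 0 0 1.113; -451 500 -30 0 0 1.113; -451 500 -30 0 0 1.113; -451 500 -30 0 0 1.113; -451 500 -30 0 0 1.113", "hand": 0, "force": 20}}

```text
clock: 2.2
eef_pos: [0.4923, -0.1312, 0.2323]
ee_rot: [3.142, 0.003, 0.0]
wrist_force: [-0.3, -0.7, 0.4]
width: 0.0854
```

Emit:
{"method": "jog_arm", "body": {"increments": "0 1 40 0 0 0; 0 1 70 0 0 0; 0 1 90 0 0 0; 0 1 105 0 0 0; 0 1 113 0 0 0; 0 1 118 0 0 0; 0 1 118 0 0 0; 0 1 118 0 0 0"}}

```text
clock: 3.0
eef_pos: [0.4927, -0.1328, 0.1148]
ee_rot: [3.141, 0.002, 0.001]
wrist_force: [-0.8, 0.0, 0.2]
width: 0.0854
```

Run:
```python
from h import *
print(r.state())
S,T=r.snapshot("side"),r.snapshot("top")
f=lambda I,u,v,w:cv2.resize(I[v-w:v+w,u-w:u+w,::-1],(400,400),interpolation=cv2.INTER_CUBIC)
cv2.imwrite("pics/c2.png",np.hstack([f(S,242,215,40),f(T,291,205,40)]))
```

```text
{'clock': 3.0, 'q': array([-3.54507238e-01,  3.92802514e-01,  1.83640725e+00,  1.28134594e-05,
        9.11395356e-01, -3.55556095e-01]), 'joint_velocities': array([-1.05367999e-03, -4.71338968e-03, -1.89025488e-03,  3.27732144e-05,
       -8.49091244e-04,  1.40306198e-04]), 'effort': array([ 1.06026692e-02, -4.78818154e+01, -2.43133932e+01,  1.49442349e-05,
       -1.59761118e-02,  3.54795729e-04]), 'eef_pos': array([ 0.4927412 , -0.1327992 ,  0.11482162]), 'ee_rot': array([3.14125810e+00, 1.63504342e-03, 1.45985545e-03]), 'wrist_force': array([-0.82594076,  0.0217261 ,  0.17319189]), 'torque': array([-0.02660507,  0.04712597, -0.03000804]), 'width': 0.08544693749697709}
```

View pics/c2.png

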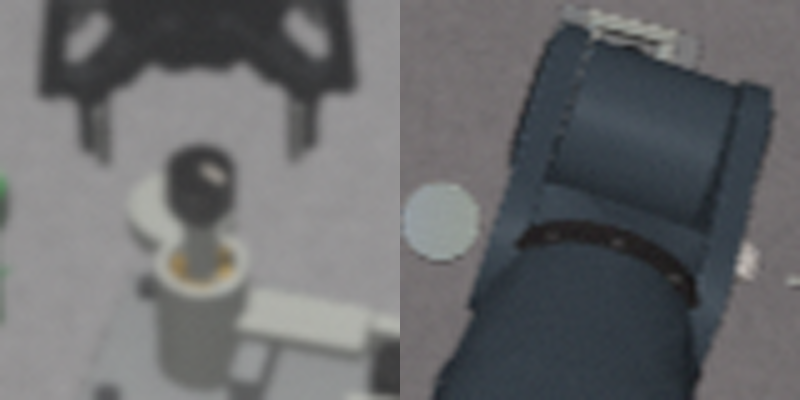

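Run:
```python
from h import *
for X in([.492,-.132,.136],[.492,-.132,.149],[.45,-.1328,.128],[.45,-.1328,.135],[.45,-.1328,.115],[.535,-.1328,.128],[.44,-.1328,.202],[.492,-.132,.084]):print(X,((proj("side",X)-[202,175])*5).round(0))
S=r.snapshot("side")
cv2.imwrite("pics/c3.png",cv2.resize(S[150:250,190:300,::-1],(770,700))[:600])
```

```text
[0.492, -0.132, 0.136] [200. 187.]
[0.492, -0.132, 0.149] [200. 167.]
[0.45, -0.1328, 0.128] [114. 201.]
[0.45, -0.1328, 0.135] [113. 191.]
[0.45, -0.1328, 0.115] [115. 220.]
[0.535, -0.1328, 0.128] [288. 198.]
[0.44, -0.1328, 0.202] [87. 88.]
[0.492, -0.132, 0.084] [201. 262.]
```

View pics/c3.png

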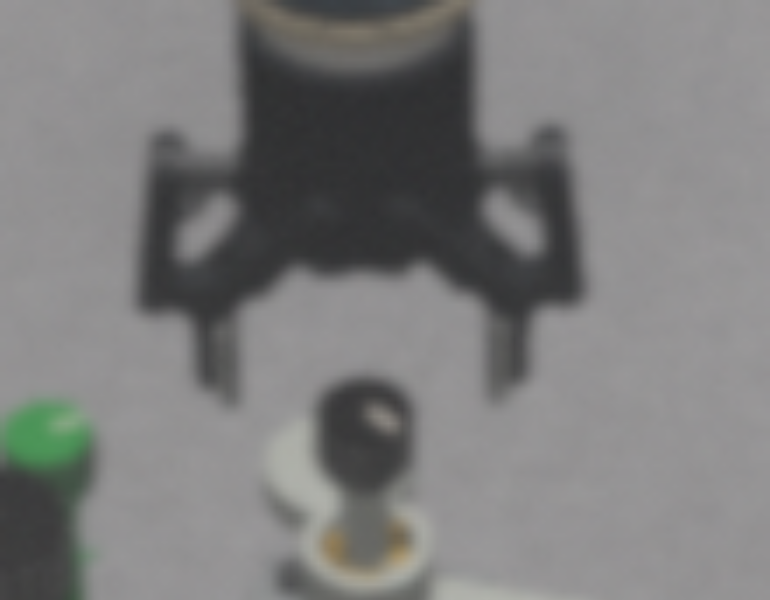

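Run:
```python
from h import *
c=np.array([.2424,.4933,.2017]);j=np.array([.441,.897,0])
for k in(-.0425,.0425):
  for h in(0,.013,.04):print(k,h,(proj("side",c+k*j+[0,0,h])*1.5625).round(0))
I=cv2.imread("pics/side0.png");cv2.imwrite("pics/c4.png",cv2.resize(I[0:120,190:310],(600,600),interpolation=cv2.INTER_CUBIC))
```

```text
-0.0425 0 [245. 115.]
-0.0425 0.013 [244. 110.]
-0.0425 0.04 [243.  97.]
0.0425 0 [267.  98.]
0.0425 0.013 [266.  93.]
0.0425 0.04 [265.  81.]
```

View pics/c4.png

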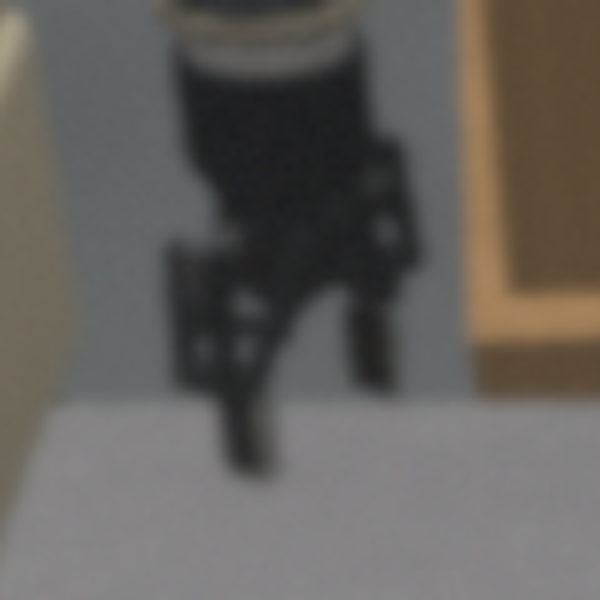

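The side image puts the open fingertips about 27 mm higher than the pose says, and it does so in both poses. Even if the reported pose is right, going 25 mm lower keeps the tips above the rim. I'll descend, part-close the hand and look.

Emit:
{"method": "jog_arm", "body": {"increments": "0 0 10 0 0 0; 0 0 20 0 0 0; 0 0 25 0 0 0; 0 0 25 0 0 0; 0 0 25 0 0 0; 0 0 25 0 0 0; 0 0 25 0 0 0; 0 0 25 0 0 0; 0 0 25 0 0 0; 0 0 25 0 0 0", "hand": 100}}

```text
clock: 4.15
eef_pos: [0.4924, -0.1327, 0.0893]
ee_rot: [3.142, 0.002, 0.0]
wrist_force: [-0.3, -0.6, -0.4]
width: 0.0518
```

Run:
```python
from h import *
print(r.state())
S=r.snapshot("side")
cv2.imwrite("pics/c5.png",cv2.resize(S[150:250,190:300,::-1],(770,700))[:600])
```

```text
{'clock': 4.15, 'q': array([-3.54546880e-01,  4.32153101e-01,  1.85420562e+00, -2.50052713e-05,
        8.55098020e-01, -3.55603141e-01]), 'joint_velocities': array([ 2.48667975e-04,  7.21632156e-04, -8.04604565e-05,  1.19524136e-03,
       -3.64325116e-04, -7.10775622e-04]), 'effort': array([ 1.39797299e-03, -4.94320285e+01, -2.32831246e+01, -1.29556461e-04,
        3.93131504e-04, -2.47326136e-05]), 'eef_pos': array([ 0.49240663, -0.13270591,  0.08926814]), 'ee_rot': array([3.14152725e+00, 1.68490729e-03, 1.89868613e-04]), 'wrist_force': array([-0.25153504, -0.6160168 , -0.39225397]), 'torque': array([0.02512129, 0.0086461 , 0.02940708]), 'width': 0.05178684681859872}
```

View pics/c5.png

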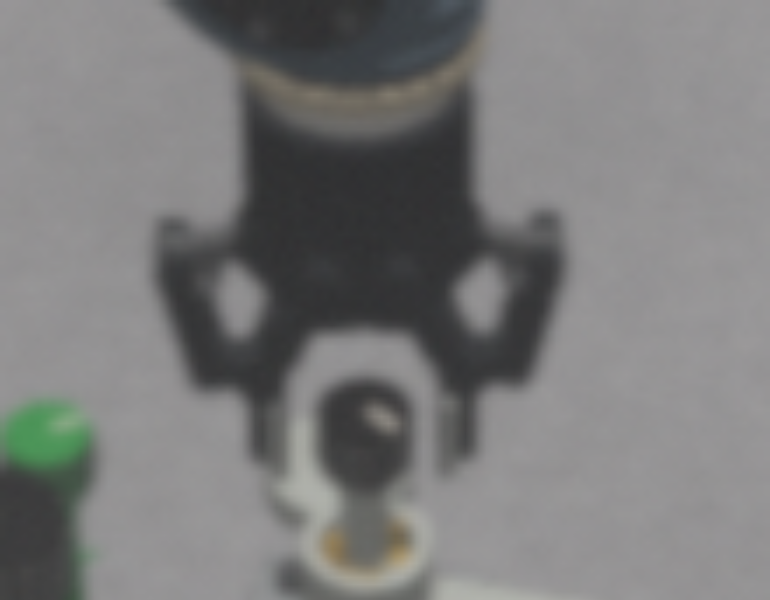

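Now the pads straddle the knob: tips at rows 460–470, knob from 378 to 490, body bottom at row 330, well above the knob. I'll close with the arm still.

Emit:
{"method": "jog_arm", "body": {"increments": "0 0 0 0 0 0; 0 0 0 0 0 0; 0 0 0 0 0 0; 0 0 0 0 0 0; 0 0 0 0 0 0; 0 0 0 0 0 0; 0 0 0 0 0 0; 0 0 0 0 0 0", "hand": 255, "force": 30}}

```text
clock: 5.0
eef_pos: [0.4925, -0.1327, 0.0893]
ee_rot: [3.142, 0.002, 0.0]
wrist_force: [0.6, -0.1, 2.5]
width: 0.0333
```

```bash
cat >> h.py <<'E'
def st():
    s=r.state();print("t",s["clock"],"q6",s["q"][5].round(3),"pos",s["eef_pos"].round(4),"F",s["wrist_force"].round(2),"T",s["torque"].round(3),"w",round(s["width"],4))
E
python3 -c "
from h import *
st();S=r.snapshot('side')
cv2.imwrite('pics/c6.png',cv2.resize(S[150:250,190:300,::-1],(770,700))[:600])"
```

```text
t 5.0 q6 -0.356 pos [ 0.4925 -0.1327  0.0893] F [ 0.6  -0.14  2.54] T [-0.059  0.014  0.009] w 0.0333
```

View pics/c6.png

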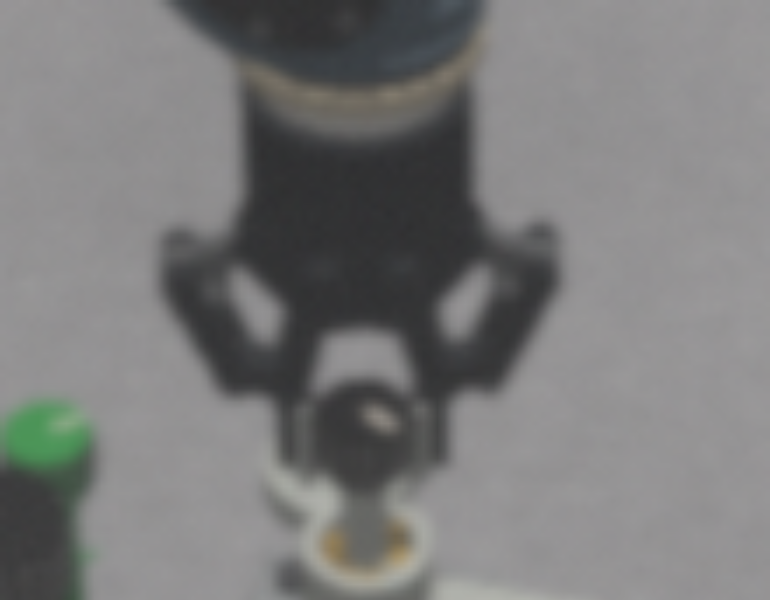

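The grip reads 33.3 mm, so it has the knob. Now turning back (tool rz negative) in stages.

Emit:
{"method": "jog_arm", "body": {"increments": "0 0 0 0 0 -0.1; 0 0 0 0 0 -0.2; 0 0 0 0 0 -0.3; 0 0 0 0 0 -0.4; 0 0 0 0 0 -0.4; 0 0 0 0 0 -0.4"}}

```text
clock: 5.65
eef_pos: [0.4924, -0.1327, 0.0892]
ee_rot: [3.079, 0.621, 0.0]
wrist_force: [0.0, -0.2, 2.9]
width: 0.0332
```

```bash
python3 -c "
from h import *
st()"
```

```text
t 5.65 q6 -0.753 pos [ 0.4924 -0.1327  0.0892] F [ 0.03 -0.23  2.88] T [0.034 0.083 0.061] w 0.0332
```

Emit:
{"method": "jog_arm", "body": {"increments": "0 0 0 0 0 -0.1; 0 0 0 0 0 -0.2; 0 0 0 0 0 -0.3; 0 0 0 0 0 -0.4; 0 0 0 0 0 -0.4; 0 0 0 0 0 -0.4"}}

```text
clock: 6.25
eef_pos: [0.492, -0.1326, 0.0888]
ee_rot: [-2.895, -1.218, 0.001]
wrist_force: [0.5, 0.1, -1.8]
width: 0.0335
```

Emit:
{"method": "jog_arm", "body": {"increments": "0 0 0 0 0 -0.1; 0 0 0 0 0 -0.2; 0 0 0 0 0 -0.3; 0 0 0 0 0 -0.3; 0 0 0 0 0 -0.3"}}

```text
clock: 6.75
eef_pos: [0.4922, -0.1327, 0.089]
ee_rot: [-2.681, -1.637, 0.001]
wrist_force: [0.0, -0.0, -2.3]
width: 0.033
```

```bash
python3 -c "
from h import *
st()"
```

```text
t 6.75 q6 -1.451 pos [ 0.4922 -0.1327  0.089 ] F [ 0.04 -0.02 -2.3 ] T [-0.194 -0.011 -0.036] w 0.033
```

Fz has gone from +2.9 N to −2 N, the screw's own weight, so the lugs are over the gaps. I'll lower it while gripped.

Emit:
{"method": "jog_arm", "body": {"increments": "0 0 2 0 0 0; 0 0 4 0 0 0; 0 0 6 0 0 0; 0 0 7 0 0 0; 0 0 7 0 0 0; 0 0 7 0 0 0"}}

```text
clock: 7.35
eef_pos: [0.4926, -0.1328, 0.0827]
ee_rot: [2.677, 1.642, 0.0]
wrist_force: [-1.9, -0.8, 6.9]
width: 0.0324
```

```bash
python3 -c "
from h import *
st()"
```

```text
t 7.35 q6 -1.455 pos [ 0.4926 -0.1328  0.0827] F [-1.88 -0.82  6.89] T [-0.154  0.434  0.046] w 0.0324
```

Emit:
{"method": "jog_arm", "body": {"increments": "0 0 0 0 0 0; 0 0 0 0 0 0; 0 0 0 0 0 0; 0 0 0 0 0 0; 0 0 0 0 0 0; 0 0 0 0 0 0", "hand": 120}}

```text
clock: 7.95
eef_pos: [0.4924, -0.1327, 0.0821]
ee_rot: [-2.677, -1.643, 0.0]
wrist_force: [0.3, -0.7, -0.3]
width: 0.0454
```

```bash
python3 -c "
from h import *
st();S=r.snapshot('side')
cv2.imwrite('pics/c7.png',cv2.resize(S[150:250,190:300,::-1],(770,700))[:600])
st()"
```

```text
t 7.95 q6 -1.455 pos [ 0.4924 -0.1327  0.0821] F [ 0.29 -0.7  -0.27] T [ 0.026 -0.016 -0.01 ] w 0.0454
t 8.0 q6 -1.456 pos [ 0.4924 -0.1327  0.0822] F [ 0.46 -0.5   0.1 ] T [-0.001 -0.021 -0.017] w 0.0452
```

View pics/c7.png

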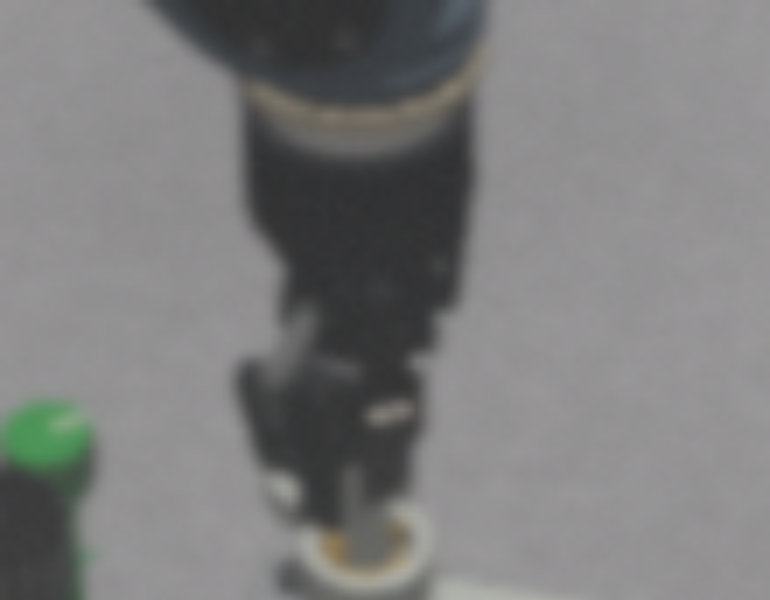

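The view shows the pointer now angled right-up at (388,412), and the shank mostly sunk in the boss, which fits a drop. Contact after about 6.5 mm of lowering agrees. Next I'll turn the open hand back to make range for forward turning, then regrip.

Emit:
{"method": "jog_arm", "body": {"increments": "0 0 0 0 0 0; 0 0 0 0 0 0; 0 0 0 0 0 -0.14; 0 0 0 0 0 -0.28; 0 0 0 0 0 -0.42; 0 0 0 0 0 -0.55; 0 0 0 0 0 -0.55; 0 0 0 0 0 -0.55", "hand": 100}}

```text
clock: 8.8
eef_pos: [0.4924, -0.1327, 0.0822]
ee_rot: [2.135, 2.305, 0.0]
wrist_force: [0.1, 0.5, 0.3]
width: 0.052
```

```bash
python3 -c "
from h import *
st();S,T=r.snapshot('side'),r.snapshot('top')
cv2.imwrite('pics/c8.png',cv2.resize(S[150:250,190:300,::-1],(770,700))[:600])
"
```

```text
t 8.8 q6 -2.002 pos [ 0.4924 -0.1327  0.0822] F [0.11 0.48 0.28] T [ 0.013  0.049 -0.01 ] w 0.052
```

View pics/c8.png

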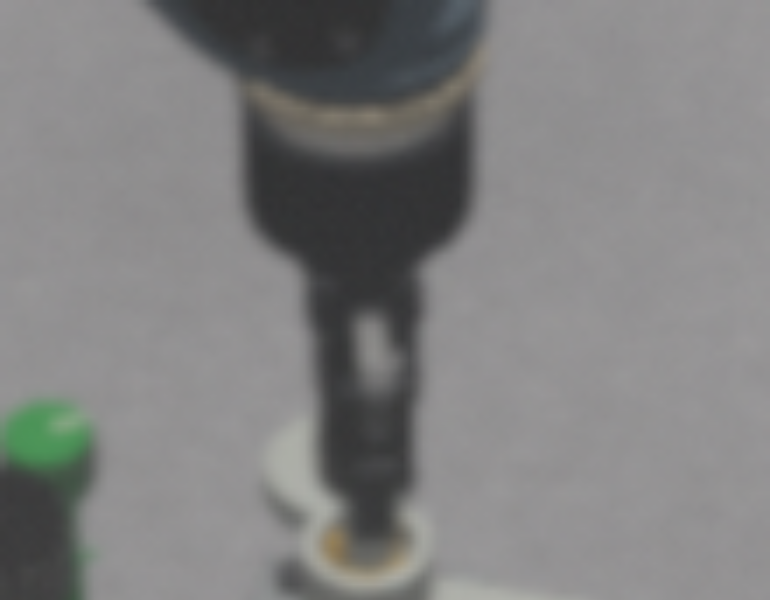

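The finger hides the knob in this view. I'll regrip and turn forward a little without descending; a downward pull would prove the thread is engaged.

Emit:
{"method": "jog_arm", "body": {"increments": "0 0 0 0 0 0; 0 0 0 0 0 0; 0 0 0 0 0 0; 0 0 0 0 0 0; 0 0 0 0 0 0; 0 0 0 0 0 0", "hand": 255, "force": 40}}

```text
clock: 9.5
eef_pos: [0.4924, -0.1327, 0.0823]
ee_rot: [2.131, 2.308, 0.0]
wrist_force: [-0.1, -0.5, 2.4]
width: 0.0328
```

Emit:
{"method": "jog_arm", "body": {"increments": "0 0 0 0 0 0.12; 0 0 0 0 0 0.24; 0 0 0 0 0 0.36; 0 0 0 0 0 0.4; 0 0 0 0 0 0.4"}}

```text
clock: 10.0
eef_pos: [0.4921, -0.1326, 0.0818]
ee_rot: [-2.547, -1.838, 0.001]
wrist_force: [0.2, -0.3, -0.8]
width: 0.0328
```

```bash
python3 -c "
from h import *
st()"
```

```text
t 10.0 q6 -1.605 pos [ 0.4921 -0.1326  0.0818] F [ 0.24 -0.28 -0.84] T [ 0.048 -0.006  0.035] w 0.0328
```

Emit:
{"method": "jog_arm", "body": {"increments": "0 0 0 0 0 0.12; 0 0 0 0 0 0.24; 0 0 0 0 0 0.36; 0 0 0 0 0 0.48; 0 0 0 0 0 0.48"}}

```text
clock: 10.5
eef_pos: [0.4922, -0.1326, 0.0819]
ee_rot: [-2.911, -1.181, 0.001]
wrist_force: [0.1, -1.2, -2.4]
width: 0.0331
```

```bash
python3 -c "
from h import *
st()"
```

```text
t 10.5 q6 -1.125 pos [ 0.4922 -0.1326  0.0819] F [ 0.11 -1.21 -2.39] T [-0.046  0.029 -0.012] w 0.0331
```

Emit:
{"method": "jog_arm", "body": {"increments": "0 0 0.5 0 0 0; 0 0 1 0 0 0; 0 0 1.5 0 0 0; 0 0 1.5 0 0 0; 0 0 1.5 0 0 0"}}

```text
clock: 11.0
eef_pos: [0.4924, -0.1327, 0.0807]
ee_rot: [-2.911, -1.182, 0.0]
wrist_force: [-0.7, 0.3, -2.0]
width: 0.0332
```

Emit:
{"method": "jog_arm", "body": {"increments": "0 0 0.3 0 0 0.12; 0 0 0.6 0 0 0.24; 0 0 0.9 0 0 0.36; 0 0 1.2 0 0 0.48; 0 0 1.2 0 0 0.48"}}

```text
clock: 11.5
eef_pos: [0.4923, -0.1327, 0.0795]
ee_rot: [3.109, 0.453, -0.0]
wrist_force: [0.1, -0.4, -1.9]
width: 0.033
```

```bash
python3 -c "
from h import *
st()"
```

```text
t 11.5 q6 -0.644 pos [ 0.4923 -0.1327  0.0795] F [ 0.07 -0.4  -1.93] T [-0.027 -0.009  0.036] w 0.033
```

No resistance going down 2.7 mm over about 1.4 rad forward, below drop level, so it's following the thread. I'll carry on at 2.55 mm/rad.

Emit:
{"method": "jog_arm", "body": {"increments": "0 0 0.3 0 0 0.12; 0 0 0.6 0 0 0.24; 0 0 0.9 0 0 0.36; 0 0 1.2 0 0 0.48; 0 0 1.5 0 0 0.6; 0 0 1.8 0 0 0.72; 0 0 2.1 0 0 0.84; 0 0 2.4 0 0 0.96; 0 0 2.75 0 0 1.08; 0 0 3.05 0 0 1.2; 0 0 3.05 0 0 1.2"}}

```text
clock: 12.6
eef_pos: [0.4929, -0.133, 0.0767]
ee_rot: [-2.824, 1.377, -0.002]
wrist_force: [1.3, -1.9, -1.3]
width: 0.0329
```

```bash
python3 -c "
from h import *
st()"
```

```text
t 12.6 q6 0.553 pos [ 0.4929 -0.133   0.0767] F [ 1.29 -1.88 -1.31] T [-0.27 -0.44  0.01] w 0.0329
```

Emit:
{"method": "jog_arm", "body": {"increments": "0 0 0.3 0 0 0.12; 0 0 0.6 0 0 0.24; 0 0 0.9 0 0 0.36; 0 0 1.2 0 0 0.48; 0 0 1.5 0 0 0.6; 0 0 1.8 0 0 0.72; 0 0 2.1 0 0 0.84; 0 0 2.4 0 0 0.96; 0 0 2.75 0 0 1.08; 0 0 3.05 0 0 1.2; 0 0 3.05 0 0 1.2"}}

```text
clock: 13.7
eef_pos: [0.4927, -0.1331, 0.0736]
ee_rot: [-1.556, 2.729, -0.002]
wrist_force: [0.6, -4.5, -1.7]
width: 0.0329
```

```bash
python3 -c "
from h import *
st()"
```

```text
t 13.7 q6 1.751 pos [ 0.4927 -0.1331  0.0736] F [ 0.57 -4.52 -1.67] T [-0.729 -0.294 -0.011] w 0.0329
```

Emit:
{"method": "jog_arm", "body": {"increments": "0 0 0.3 0 0 0.12; 0 0 0.6 0 0 0.24; 0 0 0.9 0 0 0.36; 0 0 1.2 0 0 0.48; 0 0 1.5 0 0 0.6; 0 0 1.8 0 0 0.72; 0 0 2.1 0 0 0.84; 0 0 2.3 0 0 0.9; 0 0 2.3 0 0 0.9; 0 0 2.3 0 0 0.9"}}

```text
clock: 14.7
eef_pos: [0.4924, -0.133, 0.0712]
ee_rot: [-0.218, 3.134, -0.001]
wrist_force: [-0.8, -5.1, -0.8]
width: 0.0332
```

Emit:
{"method": "jog_arm", "body": {"increments": "0 0 0 0 0 0; 0 0 0 0 0 0; 0 0 0 0 0 0; 0 0 0 0 0 0; 0 0 0 0 0 0; 0 0 0 0 0 0; 0 0 0 0 0 0", "hand": 100}}

```text
clock: 15.4
eef_pos: [0.4924, -0.1327, 0.0711]
ee_rot: [-0.208, 3.135, 0.0]
wrist_force: [0.1, -0.3, 0.8]
width: 0.0517
```

Emit:
{"method": "jog_arm", "body": {"increments": "0 0 0 0 0 -0.14; 0 0 0 0 0 -0.28; 0 0 0 0 0 -0.42; 0 0 0 0 0 -0.56; 0 0 0 0 0 -0.7; 0 0 0 0 0 -0.84; 0 0 0 0 0 -0.98; 0 0 0 0 0 -1.12; 0 0 0 0 0 -1.26; 0 0 0 0 0 -1.4; 0 0 0 0 0 -1.54; 0 0 0 0 0 -1.68; 0 0 0 0 0 -1.82; 0 0 0 0 0 -1.96; 0 0 0 0 0 -2.1; 0 0 0 0 0 -2.24; 0 0 0 0 0 -2.38; 0 0 0 0 0 -2.5; 0 0 0 0 0 -2.5; 0 0 0 0 0 -2.5"}}

```text
clock: 17.4
eef_pos: [0.4924, -0.1327, 0.0711]
ee_rot: [-3.039, 0.796, 0.0]
wrist_force: [-0.4, -0.6, 0.3]
width: 0.0521
```

```bash
python3 -c "
from h import *
st();S=r.snapshot('side')
cv2.imwrite('pics/c9.png',cv2.resize(S[150:250,190:300,::-1],(770,700))[:600])"
```

```text
t 17.4 q6 0.158 pos [ 0.4924 -0.1327  0.0711] F [-0.36 -0.59  0.31] T [0.    0.008 0.037] w 0.0521
```

View pics/c9.png

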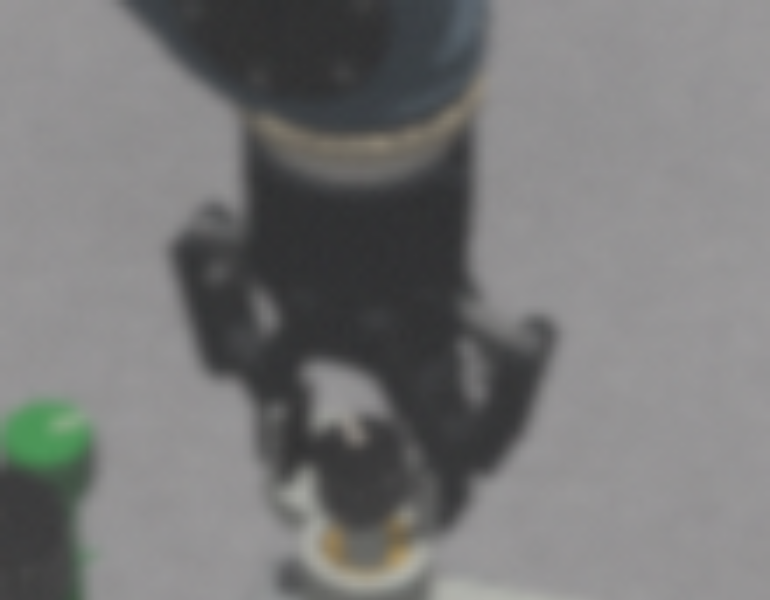

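The knob's bottom edge is at row ~525, against 490 at the start. That puts it about 17–19 mm lower (about 33–35 mm above the mouth) and upright. I'll regrip and turn the last 2.2 rad.

Emit:
{"method": "jog_arm", "body": {"increments": "0 0 0 0 0 0; 0 0 0 0 0 0; 0 0 0 0 0 0; 0 0 0 0 0 0; 0 0 0 0 0 0; 0 0 0 0 0 0; 0 0 0 0 0 0", "hand": 255}}

```text
clock: 18.15
eef_pos: [0.4925, -0.1327, 0.0712]
ee_rot: [3.04, -0.791, 0.0]
wrist_force: [0.5, -0.2, 2.7]
width: 0.0324
```

Emit:
{"method": "jog_arm", "body": {"increments": "0 0 0.3 0 0 0.12; 0 0 0.6 0 0 0.24; 0 0 0.9 0 0 0.36; 0 0 1.2 0 0 0.48; 0 0 1.5 0 0 0.6; 0 0 1.8 0 0 0.72; 0 0 2.1 0 0 0.84; 0 0 2.4 0 0 0.96; 0 0 2.75 0 0 1.08; 0 0 3.05 0 0 1.2; 0 0 3.35 0 0 1.32; 0 0 3.65 0 0 1.44; 0 0 3.95 0 0 1.56; 0 0 4.3 0 0 1.68; 0 0 4.6 0 0 1.8; 0 0 4.9 0 0 1.92; 0 0 5.2 0 0 2.04; 0 0 5.6 0 0 2.2; 0 0 5.6 0 0 2.2; 0 0 5.6 0 0 2.2"}}

```text
clock: 20.15
eef_pos: [0.4926, -0.1329, 0.0656]
ee_rot: [-0.68, 3.067, -0.001]
wrist_force: [0.8, -1.4, 3.2]
width: 0.0331
```

```bash
python3 -c "
from h import *
st();S=r.snapshot('side')
cv2.imwrite('pics/c10.png',cv2.resize(S[150:250,190:300,::-1],(770,700))[:600])
print(r.state()['joint_velocities'].round(3),r.state()['ee_rot'])"
```

```text
t 20.15 q6 2.351 pos [ 0.4926 -0.1329  0.0656] F [ 0.81 -1.44  3.19] T [-0.404  0.016  0.018] w 0.0331
[ 0.002  0.     0.002 -0.001 -0.     0.007] [-6.80030079e-01  3.06668838e+00 -6.41362792e-04]
```

View pics/c10.png

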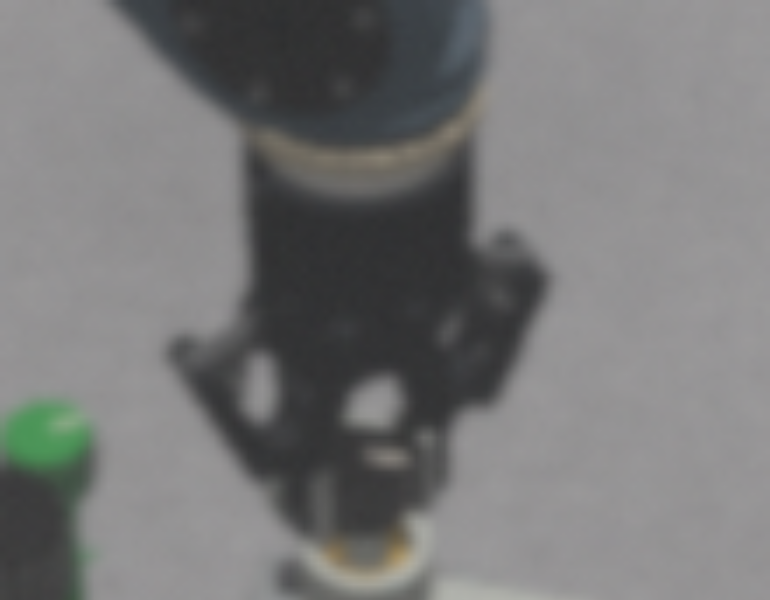

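The pointer is at (385,457), about −15° in heading; the commanded turns predict −19°, so there was no slip. Image rows put the knob about 24 mm below its start, i.e. about 28 mm above the mouth. TCP travel of 23.7 mm agrees. I'll let it settle, then hand in.

Emit:
{"method": "jog_arm", "body": {"increments": "0 0 0 0 0 0; 0 0 0 0 0 0; 0 0 0 0 0 0; 0 0 0 0 0 0; 0 0 0 0 0 0"}}

```text
clock: 20.7
eef_pos: [0.4925, -0.1328, 0.0656]
ee_rot: [-0.675, 3.068, -0.0]
wrist_force: [0.9, -2.2, 5.7]
width: 0.0326
```

```bash
python3 -c "
from h import *
st();r.job_done()"
```

```text
t 20.7 q6 2.354 pos [ 0.4925 -0.1328  0.0656] F [ 0.93 -2.23  5.73] T [-0.563 -0.019  0.036] w 0.0326
the job is handed in; nothing more can be done
```

The clamp screw has been turned back into its thread start and screwed forward about one turn. I handed the job in at 20.7 s with the gripper still holding the knob; no verdict was reported.

- **Drop into the thread:** I turned the knob back about 63° until the upward contact force vanished. I then lowered it about 7 mm until it met support and let go so it could settle. I did not measure the drop height directly. The forces and the knob's later downward travel with forward turning both fit a drop.
- **Forward turn:** I turned it 392° clockwise in two grasps, following the thread down. Part of that was play before the thread caught.
- **Last checks:** The knob centre came out about 28 mm above the boss mouth, from the tool's 23.7 mm of downward travel. The last side picture agreed to about 2 mm. The pointer heading was about −15° against −19° expected, so nothing slipped in the grip. Grip opening was 32.6 mm at 40 N.
- **Disagreement:** The fingertips looked about 27 mm higher in the side camera than the reported tool position implies, in both poses I checked. I trusted the image for grasp height, and the grip confirmed it.
- **Not checked:** I saw no contact with the other objects, but I did not re-measure their positions. The upward force was still creeping, from 3.2 to 5.7 N, when I handed in.

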